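# Toast a slice for the terrine: load the toaster and hold its lever down

## Robot

A 6-joint arm with a two-finger parallel gripper is mounted at the origin on the work surface. World frame = base frame: x ahead of the robot, y to its left, z up, the work surface at z = 0. Lengths are in m, angles in rad, forces in N, time in s.
With the tool pointing down it reaches from about 0.3 to 0.875 m from the base axis. Payload 6.4 kg.
Tool frame: the origin (TCP) lies at the very end of the fingers, on their centre line; the grasp point (between the pads) lies 19 mm behind it; z points along the fingers, y is the line along which they close (so a half turn about z gives the same grasp; the last joint's range is limited). The gripper opens to 85 mm and grips with 20 to 120 N. Pads are 22 mm wide; open, the fingers measure 114 mm over their backs; the gripper's body (76 mm by 85 mm) begins 54 mm behind the grasp point. The pads swing forward as they close: fully open they stand 13 mm farther back than shut.
Start: joints at [-1.327, 0.181, 1.607, -0, 1.354, -0.206], TCP at [0.25, -0.518, 0.231] pointing down, gripper open.
Joint ranges: [-2.99, 2.99], [-0.89, 2.07], [0.3, 2.58], [-1.14, 4.28], [0, 2.63], [-3.12, 3.12]. Speed limits (rad/s): [2.57, 2.57, 3.01, 3.14, 3.14, 3.14].

## Interface

Orientations are given as a unit quaternion [w, x, y, z].
In Python, from bench import ctrl gives the robot as it stands.
- The arm moves only by the tool jog_arm, never from a script. Its argument "series" is a list that holds one entry, the list of rows, each a list of 7 numbers: the shift along the tool's x, y, z in mm, then the turn, a rotation vector about the tool's x, y, z in rad, then the finger opening in mm, from 0 to 85.4. In form: [[[tx, ty, tz, rx, ry, rz, gripper], ...]]. A call has exactly 10 rows; each row shifts and turns the commanded pose from where the row before left it, along the tool's axes as they then stand; what a row does not reach is not made up. A row lasts 1/10 s, in which the tool goes at most 50 mm and 8.59 degrees, less where a joint would pass 70% of its speed; a pose out of reach is approached as far as the arm can. A call with a gripper value outside its range is refused whole. The fingers move at their own pace and stop on an object; the grip force is fixed at half the most. Time passes only in rows, so rows that do not move let the fingers close, or fill a call up. It gives the time, the measured TCP pose, the force, the opening and the grip force at its end, in the units of the state.
- ctrl.get_obs(): the state, without advancing time (a new reading comes with each control period).
- ctrl.camera(name): name is "scene" or "side" or "wrist"; returns a dict with "frame" (384x512x3 uint8, blue, green, red), "z_map" (384x512 float32, m along the optical axis (not along the pixel's ray), 0 where there is no reading), "fx", "fy", "cx", "cy" (pixels), "k1" (the pictures are not rectified: a ray, as slopes to the right and down, at radius r is drawn at 1 + k1 r^2 times it, then the intrinsics apply), "xyz" and "rotation" of the camera in the world. Camera axes: x right, y down, z forward; pixel columns grow to the right and rows downward; lengths in m; the calibration is good to about 2 mm. A picture is of the moment at which its call begins.
- ctrl.hand_in(): hands the job in; it is judged then, once.
The state is a dict: "time_s": time; "q": joint angles; "dq": joint speeds; "joint_efforts": joint torques, N m; "eef_pos": TCP position; "eef_rot": TCP orientation; "wrist_force": force on the tool from outside, world axes, zero at the start; "torque": the same for the moment, N m; "opening": opening from 0.0 (shut) to 1.0 (fully open); "grasp_force": force on a finger pad.
Only numpy, scipy, OpenCV 4.12 (cv2) and the standard library are available. Lean on these libraries where they do the work, as an engineer would, in place of code of your own. Each camera call takes 0.05 s, during which the arm holds its last target. There are 200 camera calls.

## Task

Take the slice of bread out of the toast rack, gripping it gently so that it does not crush, stand it in the toaster's slot and let go of it. Then press the toaster's lever down with the fingers, past its first two clicks to the third at the very bottom, and keep holding it down there against its spring: the program finishes while the fingers still hold the lever. Leave the other things on the counter where they are.

Things in the scene. Friction and masses are not known exactly. Their poses are not given: they have to be found in the camera images.
- slice: stiff dry slice of bread, 110 (x) x 14 (y) x 100 (z) mm, about 60 g, standing in the middle gap of the rack, its upper 61 mm clear above the hoops; origin: centre of its underside, z up, y through its thickness. Crushed by a grip of over about 45 N per finger (the fingers' contact forces on it must add up to less than 90 N); 20 to 25 N is ample
- rack: low steel toast rack fixed to the counter: base 130 (x) x 110 (y) x 10 mm, with four wire hoops across it to a height of 49 mm, in the planes y = -40, -12, 12 and 40 mm; the slice stands in the middle gap, on the base; origin: centre of underside, z up
- toaster: steel toaster, black ends, fixed, 264 (x) x 184 (y) x 170 (z) mm; origin: centre of underside, z up. One slot in the middle of its top, centred on the origin, 140 (x) x 28 (y) mm; in it a slice stands on a carriage 120 mm above the counter (lever up), so its upper half stays out. The lever is at the -x end, towards the robot
- carriage (a joint): how far lever and carriage are pressed straight down, m: 0 up, 0.038 bottom stop. A spring pushes back with 5 N (top) to 8 N (bottom) and returns it from anywhere. Bumps at 0.007, 0.019, 0.031 add or take up to about 3 N: first notch near 0.013, second near 0.025, third from 0.037 to the stop; pressing takes up to about 12 N
- lever_knob (a point): middle of the top face of the flat white lever paddle, 44 (x) x 52 (y) x 14 mm, level, 178 mm from the toaster's middle towards its -x, and joined to it by a bar; this point is 155 mm above the counter when up, 117 mm at the bottom; 24 mm free between paddle and toaster
- mustard_jar: amber glass jar with steel cap, 56 mm across, 85 mm tall, between toaster and rack; origin: centre of underside; leave alone
- pepper_mill: dark wood pepper mill, 52 mm across, 145 mm tall, between toaster and rack, farther back; origin: centre of underside; leave alone
- ramekin: white ceramic bowl, 84 mm across, 45 mm tall, on the left; origin: centre of underside; leave alone
- butter_dish: white covered butter dish 110 x 170 x 79 mm, on the right; origin: centre of underside; leave alone
- tongs: steel tongs lying flat, about 230 mm long, 22 mm high, on the right; origin: underside, about mid-length; leave alone
- saucer: white plate, 140 mm across, 18 mm high, on the left; origin: centre of underside; leave alone
There are look-alikes about, which are no part of the job. There is more than one size of the slice; the job needs the middle-sized.

How it is judged:
By the outcome, as a careful person would: the job done as asked, in the order asked, and still so for the second after the job is handed in, while the arm keeps its last pose, push and grip.
It also fails if it takes over 61 s, if anything falls off the work surface, if the arm or the gripper's body presses on something with over 40 N, if the wrist force passes 120 N, or if a joint passes its speed limit or range.

## Working session

There is one attempt and no reset: what is moved stays moved. The work goes in short steps, Python scripts to look and compute and a tool call to move; the robot and the scene stay as the last step left them, time stands still between calls to the robot, and variables do not carry over. Pictures are saved under pics/ and viewed, at most 10 in all, crops included, and the job is handed in when it is done.

Besides the shell and the picture viewer there is one more tool, called after "Call:" as a command line: name --argument value ..., lists and objects as JSON in quotes. jog_arm: Moves the arm, as the interface text tells. Its arguments: {"type":"object","properties":{"series":{"type":"array"}},"required":["series"]}

```bash
mkdir -p pics; ls
cat > h.py <<'E'
import numpy as np, cv2
from bench import ctrl
from scipy.spatial.transform import Rotation as R
def rot(c):
    r=np.array(c["rotation"],float)
    return r if r.shape==(3,3) else R.from_quat(r[[1,2,3,0]]).as_matrix()
def cloud(c):
    z=c["z_map"]; h,w=z.shape
    K=np.array([[c["fx"],0,c["cx"]],[0,c["fy"],c["cy"]],[0,0,1]])
    uv=np.stack(np.meshgrid(np.arange(w),np.arange(h)),-1).reshape(-1,1,2).astype(float)
    n=cv2.undistortPoints(uv,K,np.array([c["k1"],0,0,0,0.])).reshape(h,w,2)
    d=np.dstack([n,np.ones((h,w))])@rot(c).T
    return np.array(c["xyz"])+d*z[...,None], d
E
python3 - <<'E'
from h import *
import pickle
for n in ("scene","side"):
    c=ctrl.camera(n); cv2.imwrite(f"pics/{n}0.png",c["frame"]); pickle.dump(c,open(n+"0.pkl","wb"))
    print(n,c["xyz"],c["rotation"],c["fx"],c["k1"])
o=ctrl.get_obs(); print(o)
E
```

```text
pics
scene [ 0.98798163 -0.77323239  1.0427411 ] [-0.36246532  0.89480857  0.24074865 -0.09988294] 407.89966324679693 -0.13257895377856324
side [0.12188838 0.78230876 1.03642355] [ 0.09065068 -0.21935018  0.90221054 -0.36011679] 434.2932754023045 -0.12161827954170312
{'time_s': 0.1, 'q': array([-1.32731556e+00,  1.81457619e-01,  1.60792435e+00, -1.85296274e-06,
        1.35376659e+00, -2.06316683e-01]), 'dq': array([-0.00081754, -0.00153071, -0.00153894, -0.00052588,  0.00018468,
       -0.00019621]), 'joint_efforts': array([ 1.25044789e-04, -4.45877516e+01, -3.52235627e+01, -2.86225104e-04,
        4.14868453e-03,  4.38785861e-06]), 'eef_pos': array([ 0.24988537, -0.5173153 ,  0.23047146]), 'eef_rot': array([-7.77802899e-04,  9.74816357e-01,  2.23007768e-01, -1.53595795e-05]), 'wrist_force': array([-0.11768427, -0.03824874, -0.72120704]), 'torque': array([-0.02337018,  0.03336741, -0.01872849]), 'grasp_force': 0.0, 'opening': 0.997406803942181}
```

View pics/scene0.png

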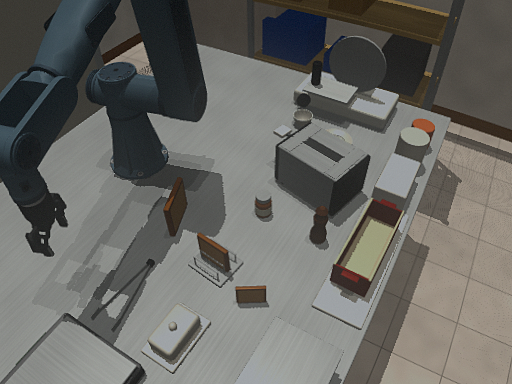

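View pics/side0.png

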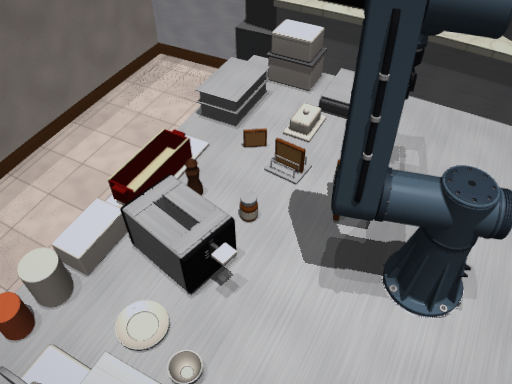

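Candidates for the slice in the scene view: a large slice standing free at (176,206), one in the rack at (213,252), and a small one at (251,294). The description fits the rack slice, which also shows at (290,155) in side. The toaster is at (322,165) in scene and (178,230) in side, where its white lever paddle is at (224,254). The jar is at (263,205) and the mill at (319,225), both in scene.

```bash
cat > m.py <<'E'
from h import *
import pickle
C={n:pickle.load(open(n+"0.pkl","rb")) for n in("scene","side")}
P={n:cloud(c)[0] for n,c in C.items()}
def brown(c):
    h=cv2.cvtColor(c["frame"],cv2.COLOR_BGR2HSV); return (h[...,0]<18)&(h[...,1]>110)&(h[...,2]>40)
def blob(m,seed):
    n,l=cv2.connectedComponents(m.astype(np.uint8)); y,x=seed[1],seed[0]
    w=l[y-6:y+7,x-6:x+7]; k=np.bincount(w[w>0]).argmax(); return l==k
def box(p,t):
    r=cv2.minAreaRect(p[:,:2].astype(np.float32)*1000); print(t,len(p),"rect",np.round(r[0],1),np.round(r[1],1),round(r[2],1),"z",np.round(np.percentile(p[:,2],[1,50,99])*1000,1))
E
python3 - <<'E'
from m import *
for n,seeds in (("scene",{"large":(176,206),"rack":(213,252),"small":(251,294)}),("side",{"rack":(290,155),"small":(255,138)})):
    for k,s in seeds.items():
        b=blob(brown(C[n]),s)&(C[n]["z_map"]>0); p=P[n][b]; box(p,n+" "+k)
        top=p[p[:,2]>np.percentile(p[:,2],99)-.004]; box(top,"   top")
    p=P[n]; a=(p[...,2]>.16)&(p[...,2]<.18)&(p[...,0]>.3)&(p[...,1]>-.1)&(p[...,0]<1.1)&(p[...,1]<.5)
    seed={"scene":(300,140),"side":(160,240)}[n]
    try: b=blob(a,seed); box(p[b],n+" toaster top")
    except Exception as e: print(e)
    if n=="side":
        a=(p[...,2]>.147)&(p[...,2]<.163); b=np.zeros_like(a); b[240:270,205:245]=1
        g=C[n]["frame"].min(-1)>120
        box(p[a&b&g],"paddle")
    for k,s in {"scene":{"jar":(263,195),"mill":(321,211)},"side":{"jar":(249,200),"mill":(193,165)}}[n].items():
        w=p[s[1]-12:s[1]+20,s[0]-10:s[0]+11].reshape(-1,3); w=w[w[:,2]>.03]; box(w,k)
s=np.hstack([cv2.resize(C["scene"]["frame"][170:320,150:290],None,fx=2.6,fy=2.6),cv2.resize(C["side"]["frame"][110:260,150:310],None,fx=2.6,fy=2.6)])
cv2.imwrite("pics/crop1.png",s[:, :800])
E
```

```text
scene large 179 rect [ 323.1 -164.2] [ 16.9 141.3] 20.5 z [128.  132.4 136.3]
   top 94 rect [ 323.3 -164.1] [ 15.5 141.3] 20.9 z [132.3 133.5 136.4]
scene rack 140 rect [ 487.8 -230. ] [ 39.2 190.3] 65.9 z [107.5 110.7 115.5]
   top 51 rect [ 530.9 -248.2] [ 12. 100.] 82.5 z [111.6 112.7 116. ]
scene small 87 rect [ 683.4 -297.8] [78.1  8.8] 33.1 z [72.9 77.6 81.7]
   top 38 rect [ 683.6 -298.4] [77.8  7.6] 33.1 z [77.9 79.2 81.9]
scene toaster top 2923 rect [655.7 211.1] [185.1 267.3] 75.5 z [161.  172.1 176.9]
jar 349 rect [ 758.5 -373.5] [ 56.  921.8] 29.2 z [31.5 75.  91.2]
mill 475 rect [ 863.3 -316.8] [ 70.6 943.7] 19.6 z [ 31.8  92.4 149.8]
side rack 485 rect [ 521.3 -239.7] [ 16.9 108.2] 85.9 z [ 20.9  81.  112.6]
   top 53 rect [ 521.6 -240.2] [ 10.6 106.3] 82.5 z [108.7 110.7 113.7]
side small 379 rect [ 678.6 -293.9] [80.  13.8] 32.3 z [ 2.8 42.3 77.6]
   top 32 rect [ 678.7 -295.1] [78.1 11.1] 33.8 z [73.8 76.4 79.5]
side toaster top 4850 rect [653.  214.9] [183.4 264.4] 75.8 z [161.  169.8 174.2]
paddle 298 rect [480.9 258.9] [52.3 43.6] 75.4 z [150.2 154.6 158.2]
jar 390 rect [350.  388.4] [ 55.  909.3] 27.3 z [31.  75.3 89.2]
mill 369 rect [491.8 337.6] [  50.7 1156.1] 37.6 z [ 32.3 102.  168.8]
```

View pics/crop1.png

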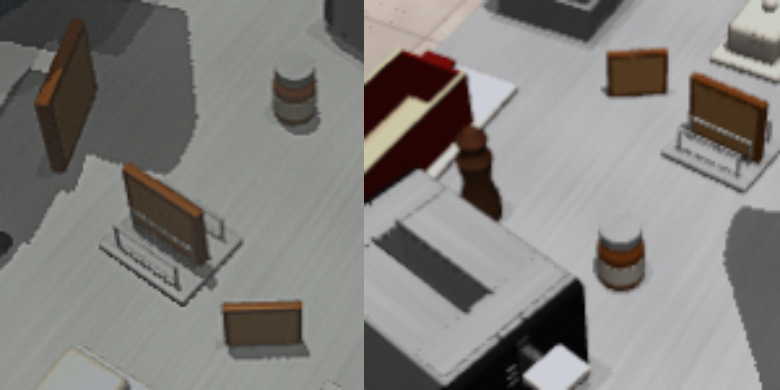

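The crop confirms the choice: the middle-sized slice stands in the rack, with its top 110–112 mm high and 106 mm long. The larger slice (141 mm) and the smaller one (78 mm) are decoys. The toaster and paddle also check out: the top is 264x184 at 170 mm, and the paddle is 179 mm from its middle. Next I'll move above the slice for a closer look.

```bash
cat > plan.py <<'E'
from h import *
import sys
# usage: plan.py x y z yaw_deg nrows  -> rows in tool axes from the measured pose to a straight-down tool
x,y,z,yw,n=map(float,sys.argv[1:6]); n=int(n)
o=ctrl.get_obs(); q=o["eef_rot"]; r=R.from_quat([q[1],q[2],q[3],q[0]]); p=np.array(o["eef_pos"])
T=R.from_euler("z",yw,degrees=True)*R.from_euler("x",180,degrees=True)
d=(r.inv()*T).as_rotvec()/n; s=(np.array([x,y,z])-p)*1000/n
print("t",round(o["time_s"],2),"pos",np.round(p*1000,1),"tool x yaw",round(np.degrees(np.arctan2(*r.as_matrix()[1::-1,0])),2))
for i in range(n): print(np.round(r.inv().apply(s),1).tolist(),np.round(d,3).tolist()); r=r*R.from_rotvec(d)
E
python3 plan.py .526 -.243 .30 -7 10
python3 - <<'E'
from m import *
# slot: dark region within the toaster top, rays cast on z=.17
for n,win in (("scene",(130,168,295,345)),("side",(180,235,150,210))):
    c=C[n]; P_,d=cloud(c); g=c["frame"].max(-1); o=np.array(c["xyz"])
    pt=o+d*((.170-o[2])/d[...,2])[...,None]
    u=np.array([np.cos(np.radians(-14.5)),np.sin(np.radians(-14.5))]); v=np.array([-u[1],u[0]]); e=pt[...,:2]-[.6543,.213]
    m=(abs(e@u)<.09)&(abs(e@v)<.03)&(g<90)
    box(pt[m],n+" slot")
E
```

```text
t 0.1 pos [ 249.9 -517.3  230.5] tool x yaw 25.77
[36.8, -12.7, -6.9] [-0.0, 0.0, 0.057]
[36.0, -14.8, -6.9] [-0.0, 0.0, 0.057]
[35.1, -16.8, -6.9] [-0.0, 0.0, 0.057]
[34.1, -18.8, -6.9] [-0.0, 0.0, 0.057]
[33.0, -20.7, -6.9] [-0.0, 0.0, 0.057]
[31.7, -22.6, -6.9] [-0.0, 0.0, 0.057]
[30.4, -24.3, -6.9] [-0.0, 0.0, 0.057]
[28.9, -26.0, -6.9] [-0.0, 0.0, 0.057]
[27.4, -27.6, -6.9] [-0.0, 0.0, 0.057]
[25.8, -29.2, -6.9] [-0.0, 0.0, 0.057]
scene slot 330 rect [653.9 211.7] [ 51.5 147.7] 74.2 z [170. 170. 170.]
side slot 531 rect [653.8 214.7] [ 34.9 144.4] 75.8 z [170. 170. 170.]
```

Call:
jog_arm --series '[[[37,-13,-7,0,0,0.057,85],[36,-15,-7,0,0,0.057,85],[35,-17,-7,0,0,0.057,85],[34,-19,-7,0,0,0.057,85],[33,-21,-7,0,0,0.057,85],[32,-23,-7,0,0,0.057,85],[30,-24,-7,0,0,0.057,85],[29,-26,-7,0,0,0.057,85],[27,-28,-7,0,0,0.057,85],[26,-29,-7,0,0,0.057,85]]]'

```text
time_s: 1.1
eef_pos: [0.5261, -0.2403, 0.3012]
eef_rot: [-0.0, 0.998, -0.061, -0.0]
wrist_force: [0.9, -1.2, 0.2]
opening: 0.993
grasp_force: 0.0
```

Run:
```python
from m import *
c=ctrl.camera("wrist"); cv2.imwrite("pics/w1.png",c["frame"]); pickle.dump(c,open("w1.pkl","wb"))
print(c["xyz"],np.round(rot(c),3))
p,d=cloud(c); b=brown(c)&(c["z_map"]>0)
n,l,st,ce=cv2.connectedComponentsWithStats(b.astype(np.uint8))
for k in range(1,n):
    if st[k,4]>300:
        print(st[k],ce[k]); box(p[l==k],"blob"); q=p[l==k]; t=q[q[:,2]>np.percentile(q[:,2],98)-.008]; box(t,"  top")
```

```text
[ 0.60322892 -0.24946318  0.44346824] [[-0.122 -0.946 -0.301]
 [-0.993  0.116  0.037]
 [ 0.     0.304 -0.953]]
[  0   0  30  21 502] [14.58565737  8.48207171]
blob 502 rect [740.6  -2.7] [32.7 18.3] 85.5 z [131.  137.7 146.1]
  top 254 rect [742.4  -1.4] [26.4 14.1] 81.5 z [137.7 142.1 146.4]
[269   5  46  64 989] [288.91102123  37.9322548 ]
blob 989 rect [ 691.4 -293.6] [100.6  20.5] 23.9 z [10.6 74.6 77.5]
  top 560 rect [ 682.7 -297.4] [82.1 10.7] 32.2 z [72.6 75.6 77.8]
[260 128  11  53 563] [265.05683837 153.42273535]
blob 563 rect [ 546.3 -247.5] [12.6 64.3] 83.5 z [106.7 109.5 111.3]
  top 563 rect [ 546.3 -247.5] [12.6 64.3] 83.5 z [106.7 109.5 111.3]
[ 188  256   72   69 2415] [227.11428571 289.56273292]
blob 2415 rect [ 329.2 -157.8] [  4.1 124.7] 20.6 z [ 11.   74.6 118.5]
  top 276 rect [ 329.2 -158.3] [  3.1 123.3] 20.1 z [109.9 114.7 119.7]
[205 296  66  36 656] [238.71341463 312.26829268]
blob 656 rect [ 406.5 -214.4] [ 78.4 254.2] 67.8 z [126.4 130.3 132.1]
  top 656 rect [ 406.5 -214.4] [ 78.4 254.2] 67.8 z [126.4 130.3 132.1]
```

View pics/w1.png

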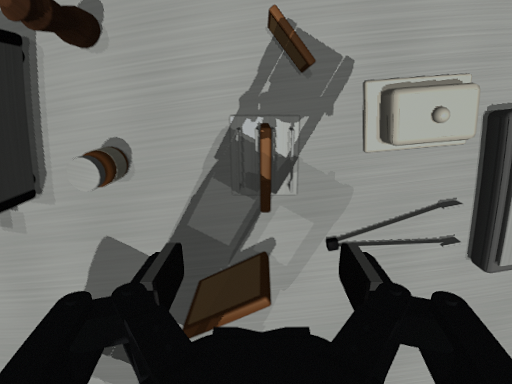

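The wrist view shows the rack slice's top edge upright at column 265, rows 124 to 212. The large slice is at (227,289), the small one at (289,38), and the jar at (100,168) on the left. Next I'll fit the whole top edge.

Run:
```python
from m import *
c=pickle.load(open("w1.pkl","rb")); p,d=cloud(c)
w=np.zeros(p.shape[:2],bool); w[110:225,235:300]=1
m=w&(p[...,2]>.100)&(p[...,2]<.118); m=cv2.morphologyEx(m.astype(np.uint8),cv2.MORPH_OPEN,np.ones((3,3)))>0
q=p[m]; box(q,"wrist slice top"); ys,xs=np.nonzero(m); print(xs.min(),xs.max(),ys.min(),ys.max())
a=q[:,:2]-q[:,:2].mean(0); u=np.linalg.svd(a,full_matrices=False)[2][0]; print("yaw",np.degrees(np.arctan(u[1]/u[0])))
for n in("scene","side"):
    p=P[n]; b=blob(brown(C[n]),{"scene":(213,252),"side":(290,155)}[n])
    e=p[...,:2]-[.526,-.243]; q=p[b&(p[...,2]>.1)&(p[...,2]<.118)&(np.hypot(*np.moveaxis(e,-1,0))<.07)]
    box(q,n); a=q[:,:2]-q[:,:2].mean(0); u=np.linalg.svd(a,full_matrices=False)[2][0]; print("yaw",np.degrees(np.arctan(u[1]/u[0])))
# rack base edge from wrist, z~.01
```

```text
wrist slice top 966 rect [ 524.7 -245.8] [ 14. 109.] 82.9 z [101.6 109.5 111.3]
260 271 127 212
yaw -7.076019917792436
scene 139 rect [ 526.6 -245.9] [ 15.1 109.2] 81.9 z [107.6 110.7 115.5]
yaw -6.744794277790204
side 118 rect [ 521.8 -241.8] [ 14.8 107.1] 83.5 z [100.4 108.1 113.6]
yaw -6.260693158966803
```

Call:
jog_arm --series '[[[-0.5,2.5,28,0,0,0,85],[-0.5,2.5,28,0,0,0,85],[0,0,28,0,0,0,85],[0,0,28,0,0,0,85],[0,0,28,0,0,0,85],[0,0,28,0,0,0,70],[0,0,28,0,0,0,55],[0,0,20,0,0,0,45],[0,0,7,0,0,0,35],[0,0,0,0,0,0,28]]]'

```text
time_s: 2.15
eef_pos: [0.5228, -0.2462, 0.0771]
eef_rot: [-0.001, 0.998, -0.06, -0.001]
wrist_force: [0.4, 0.1, 1.2]
opening: 0.329
grasp_force: 0.0
```

```bash
python3 plan.py .5245 -.245 .078 -7 1
python3 - <<'E'
from m import *
c=ctrl.camera("wrist"); cv2.imwrite("pics/w2.png",c["frame"])
E
```

```text
t 2.15 pos [ 522.8 -246.2   77.1] tool x yaw -6.88
[1.5, -1.4, -0.9] [-0.001, 0.002, 0.002]
```

View pics/w2.png

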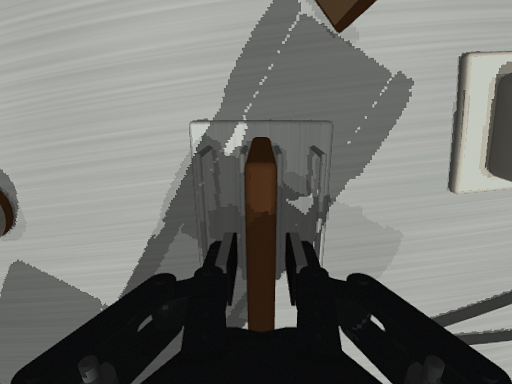

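The slice at column 261 is centred between the pads (inner tips at columns 235 and 288). I'll close in small steps.

Call:
jog_arm --series '[[[0,0,0,0,0,0,22],[0,0,0,0,0,0,20],[0,0,0,0,0,0,18],[0,0,0,0,0,0,17],[0,0,0,0,0,0,16],[0,0,0,0,0,0,15.5],[0,0,0,0,0,0,15],[0,0,0,0,0,0,14.6],[0,0,0,0,0,0,14.3],[0,0,0,0,0,0,14]]]'

```text
time_s: 3.2
eef_pos: [0.5237, -0.2466, 0.0782]
eef_rot: [-0.0, 0.998, -0.06, -0.0]
wrist_force: [-0.1, -0.1, 0.2]
opening: 0.163
grasp_force: 1.2
```

Call:
jog_arm --series '[[[0,0,0,0,0,0,13.9],[0,0,0,0,0,0,13.9],[0,0,0,0,0,0,13.8],[0,0,0,0,0,0,13.8],[0,0,0,0,0,0,13.7],[0,0,0,0,0,0,13.7],[0,0,0,0,0,0,13.6],[0,0,0,0,0,0,13.6],[0,0,0,0,0,0,13.5],[0,0,0,0,0,0,13.5]]]'

```text
time_s: 4.2
eef_pos: [0.5237, -0.2467, 0.0783]
eef_rot: [-0.0, 0.998, -0.06, 0.0]
wrist_force: [-0.6, 0.1, -0.5]
opening: 0.162
grasp_force: 14.2
```

Call:
jog_arm --series '[[[0,0,0,0,0,0,13.4],[0,0,0,0,0,0,13.4],[0,0,0,0,0,0,13.3],[0,0,0,0,0,0,13.3],[0,0,-5,0,0,0,13.2],[0,0,-10,0,0,0,13.2],[0,0,-15,0,0,0,13.2],[0,0,-15,0,0,0,13.2],[0,0,-10,0,0,0,13.2],[0,0,-5,0,0,0,13.2]]]'

```text
time_s: 5.2
eef_pos: [0.5246, -0.2473, 0.1406]
eef_rot: [0.001, 0.998, -0.06, 0.001]
wrist_force: [0.1, 0.5, -0.8]
opening: 0.165
grasp_force: 22.6
```

```bash
python3 plan.py .596 .228 .32 -14.7 12
```

```text
t 5.2 pos [ 524.6 -247.3  140.6] tool x yaw -6.88
[1.2, -40.0, -15.0] [0.0, -0.0, 0.011]
[0.7, -40.0, -15.0] [0.0, -0.0, 0.011]
[0.3, -40.0, -15.0] [0.0, -0.0, 0.011]
[-0.2, -40.0, -15.0] [0.0, -0.0, 0.011]
[-0.6, -40.0, -15.0] [0.0, -0.0, 0.011]
[-1.1, -40.0, -15.0] [0.0, -0.0, 0.011]
[-1.5, -40.0, -15.0] [0.0, -0.0, 0.011]
[-2.0, -40.0, -15.0] [0.0, -0.0, 0.011]
[-2.5, -40.0, -15.0] [0.0, -0.0, 0.011]
[-2.9, -39.9, -15.0] [0.0, -0.0, 0.011]
[-3.4, -39.9, -15.0] [0.0, -0.0, 0.011]
[-3.8, -39.9, -15.0] [0.0, -0.0, 0.011]
```

Lift straight up first, then across.

Call:
jog_arm --series '[[[0,0,-20,0,0,0,13.2],[0,0,-35,0,0,0,13.2],[0,0,-40,0,0,0,13.2],[0,0,-40,0,0,0,13.2],[0,0,-30,0,0,0.015,13.2],[0,-10,-15,0,0,0.015,13.2],[0,-20,0,0,0,0.015,13.2],[0,-30,0,0,0,0.015,13.2],[0,-40,0,0,0,0.015,13.2],[0,-40,0,0,0,0.015,13.2]]]'

```text
time_s: 6.2
eef_pos: [0.5477, -0.1077, 0.3183]
eef_rot: [-0.0, 0.994, -0.106, -0.0]
wrist_force: [1.6, 0.7, -0.8]
opening: 0.162
grasp_force: 22.7
```

```bash
python3 plan.py .596 .228 .32 -14.7 9
```

```text
t 6.2 pos [ 547.7 -107.7  318.3] tool x yaw -12.15
[-2.6, -37.6, -0.2] [-0.0, 0.0, 0.005]
[-2.8, -37.6, -0.2] [-0.0, 0.0, 0.005]
[-3.0, -37.6, -0.2] [-0.0, 0.0, 0.005]
[-3.2, -37.6, -0.2] [-0.0, 0.0, 0.005]
[-3.3, -37.5, -0.2] [-0.0, 0.0, 0.005]
[-3.5, -37.5, -0.2] [-0.0, 0.0, 0.005]
[-3.7, -37.5, -0.2] [-0.0, 0.0, 0.005]
[-3.9, -37.5, -0.2] [-0.0, 0.0, 0.005]
[-4.1, -37.5, -0.2] [-0.0, 0.0, 0.005]
```

Call:
jog_arm --series '[[[-3,-40,0,0,0,0.005,13.2],[-3,-40,0,0,0,0.005,13.2],[-3,-40,0,0,0,0.005,13.2],[-3,-40,0,0,0,0.005,13.2],[-3,-40,0,0,0,0.005,13.2],[-3,-40,0,0,0,0.005,13.2],[-3,-40,0,0,0,0.005,13.2],[-4,-34,0,0,0,0.005,13.2],[-4,-24,0,0,0,0.005,13.2],[0,0,0,0,0,0,13.2]]]'

```text
time_s: 7.2
eef_pos: [0.5957, 0.2302, 0.3179]
eef_rot: [-0.0, 0.992, -0.125, -0.001]
wrist_force: [-0.1, -0.5, -0.4]
opening: 0.16
grasp_force: 22.7
```

```bash
python3 plan.py .654 .213 .32 -14.7 1
python3 - <<'E'
from m import *
c=ctrl.camera("wrist"); cv2.imwrite("pics/w3.png",c["frame"]); pickle.dump(c,open("w3.pkl","wb"))
p,d=cloud(c); m=(p[...,2]>.16)&(p[...,2]<.18); m=blob(m,tuple(np.argwhere(m)[len(np.argwhere(m))//2][::-1]))
box(p[m],"toaster top"); print(c["xyz"])
E
```

```text
t 7.2 pos [595.7 230.2 317.9] tool x yaw -14.41
[60.7, 2.1, -2.2] [-0.001, 0.001, 0.005]
toaster top 34534 rect [648.8 214.4] [182.6 248.9] 75.6 z [165.9 170.1 172.3]
[0.67109998 0.21111108 0.46011198]
```

View pics/w3.png

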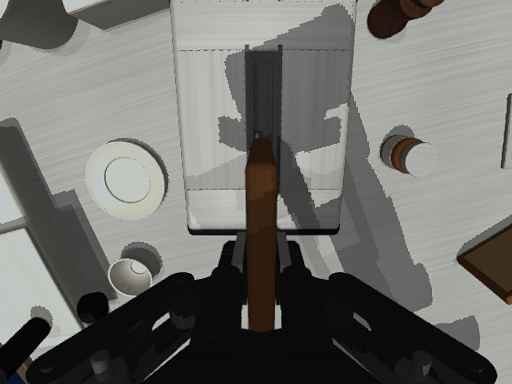

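The wrist view shows the slot at columns 247–282, from row 48 to where the slice hides it. The slice is held straight at column 261. Next I'll measure the slot's edges on the top surface, and the slice, in toaster axes.

Run:
```python
from m import *
c=pickle.load(open("w3.pkl","rb")); p,d=cloud(c); o=np.array(c["xyz"])
def yawfit(P2): 
    a=P2-P2.mean(0); u=np.linalg.svd(a,full_matrices=False)[2][0]; return np.degrees(np.arctan(u[1]/u[0]))
pt=o+d*((.170-o[2])/d[...,2])[...,None]
surf=abs(p[...,2]-.17)<.006
L,Rr=[],[]
for r in range(62,122,3):
    s=np.nonzero(~surf[r,235:295])[0]+235
    L.append(pt[r,s.min()-1,:2]/2+pt[r,s.min(),:2]/2); Rr.append(pt[r,s.max()+1,:2]/2+pt[r,s.max(),:2]/2)
L,Rr=np.array(L),np.array(Rr); print("edge yaws",yawfit(L),yawfit(Rr),"width",np.median(np.linalg.norm(L-Rr,axis=1)))
mid=(L+Rr)/2; yw=np.radians((yawfit(L)+yawfit(Rr))/2); u=np.array([np.cos(yw),np.sin(yw)]); v=np.array([-u[1],u[0]])
e=[]
for col in range(256,275,3):
    s=np.nonzero(surf[20:100,col])[0]+20; rr=[r for r in s if r<70]; e.append(pt[max(rr),col,:2]/2+pt[max(rr)+1,col,:2]/2)
far=np.median(np.array(e)@u); lat=np.median(mid@v)
cen=u*(far-.07)+v*lat; print("slot centre",np.round(cen*1000,1),"yaw",np.degrees(yw))
w=np.zeros_like(surf); w[135:330,235:290]=1
for z0 in (.335,):
    m=w&brown(c)&(p[...,2]>z0)&(p[...,2]<.37); box(p[m],"slice top"); q=p[m][:,:2]; print("slice yaw",yawfit(q),"lat to slot mm",(np.median(q@v)-lat)*1000)
g=np.array([.5957,.2302]); print("tcp lat",(g@v-lat)*1000,"tcp along to go",((cen-g)@u)*1000)
```

```text
edge yaws -15.934985116641954 -14.902905188756039 width 0.027242168222465918
slot centre [654.2 214. ] yaw -15.418945152698996
slice top 4428 rect [606.9 227.6] [13.2 87.4] 75.7 z [347.1 349.1 350.4]
slice yaw -14.317041524110197 lat to slot mm 0.6965317337657706
tcp lat 0.08260156222850146 tcp along to go 60.666092305192365
```

Call:
jog_arm --series '[[[6,0,0,0,0,0.004,13.2],[10,1,0,0,0,0,13.2],[15,0,0,0,0,0,13.2],[15,0,0,0,0,0,13.2],[10,0,0,0,0,0,13.2],[5,0,10,0,0,0,13.2],[0,0,20,0,0,0,13.2],[0,0,15,0,0,0,13.2],[0,0,10,0,0,0,13.2],[0,0,5,0,0,0,13.2]]]'

```text
time_s: 8.25
eef_pos: [0.6543, 0.2103, 0.2564]
eef_rot: [0.0, 0.992, -0.129, -0.001]
wrist_force: [-0.7, 0.9, -1.0]
opening: 0.161
grasp_force: 22.7
```

```bash
python3 plan.py .654 .2137 .192 -14.7 1
python3 - <<'E'
from m import *
c=ctrl.camera("wrist"); a=c["frame"][20:384,130:400]
s=ctrl.camera("side"); b=cv2.resize(s["frame"][140:300,100:260],(364,364))
cv2.imwrite("pics/w4.png",np.hstack([a,b]))
E
```

```text
t 8.25 pos [654.3 210.3 256.4] tool x yaw -14.85
[-1.1, -3.3, 64.4] [0.001, 0.002, -0.003]
```

View pics/w4.png

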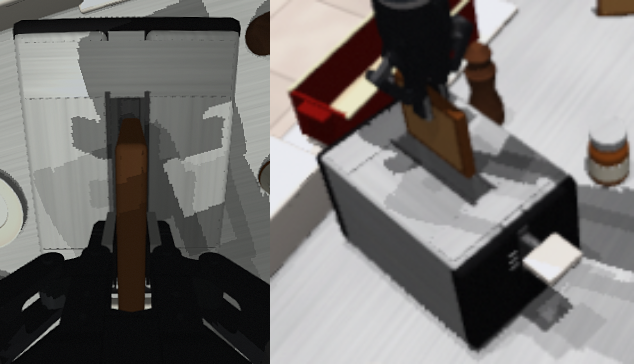

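The left crop shows the slice over the slot, at column 130 against slot edges 107 and 149. The right crop shows its lower edge above the slot. Before lowering I'll check the lateral offset numerically.

```bash
cat > lat.py <<'E'
from m import *
c=ctrl.camera("wrist"); p,d=cloud(c); o=np.array(c["xyz"])
pt=o+d*((.170-o[2])/d[...,2])[...,None]; surf=abs(p[...,2]-.17)<.006
yw=np.radians(-14.7); u=np.array([np.cos(yw),np.sin(yw)]); v=np.array([-u[1],u[0]])
res=[]
for r in range(120,140,2):
    s=np.nonzero(~surf[r,225:295])[0]+225; res.append([pt[r,s.min()]@[*v,0],pt[r,s.max()]@[*v,0]])
E=np.median(res,0)*1000; print("slot edges",E,"mid",E.mean())
w=np.zeros_like(surf); w[130:330,235:290]=1; t=ctrl.get_obs()["eef_pos"]
m=w&brown(c)&(abs(p[...,2]-t[2]-.031)<.01); q=p[m]; box(q,"slice"); l=q[:,:2]@v*1000
print("slice lat",np.percentile(l,[2,98]),"mid",np.percentile(l,[2,98]).mean(),"tcp lat",t[:2]@v*1000, "far end along - tcp",(np.percentile(q[:,:2]@u,99)-t[:2]@u)*1000)
E
python3 lat.py
```

```text
slot edges [386.19892546 359.82141573] mid 373.0101705936595
slice 4427 rect [665.9 207.8] [13.4 87.4] 75.4 z [286.6 288.7 290.1]
slice lat [363.99587651 375.99168758] mid 369.99378204461493 tcp lat 369.8884191362228 far end along - tcp 54.15816226141557
```

Call:
jog_arm --series '[[[-1,-3,0,0,0,0,13.2],[0,0,5,0,0,0,13.2],[0,0,8,0,0,0,13.2],[0,0,8,0,0,0,13.2],[0,0,8,0,0,0,13.2],[0,0,8,0,0,0,13.2],[0,0,8,0,0,0,13.2],[0,0,8,0,0,0,13.2],[0,0,6,0,0,0,13.2],[0,0,4,0,0,0,13.2]]]'

```text
time_s: 9.4
eef_pos: [0.6547, 0.2135, 0.1944]
eef_rot: [0.0, 0.992, -0.129, -0.0]
wrist_force: [0.4, 0.9, -0.2]
opening: 0.156
grasp_force: 22.7
```

Call:
jog_arm --series '[[[0,0,1,0,0,0,13.2],[0,0,1,0,0,0,13.2],[0,0,1,0,0,0,13.2],[0,0,0.5,0,0,0,13.2],[0,0,0.5,0,0,0,13.2],[0,0,0.5,0,0,0,13.2],[0,0,0.5,0,0,0,13.2],[0,0,0,0,0,0,13.2],[0,0,0,0,0,0,13.2],[0,0,0,0,0,0,13.2]]]'

```text
time_s: 10.4
eef_pos: [0.655, 0.2136, 0.1903]
eef_rot: [-0.0, 0.992, -0.129, 0.0]
wrist_force: [0.2, 0.5, -0.2]
opening: 0.16
grasp_force: 22.7
```

Call:
jog_arm --series '[[[0,0,0.5,0,0,0,13.2],[0,0,0.5,0,0,0,13.2],[0,0,0.5,0,0,0,13.2],[0,0,0.5,0,0,0,13.2],[0,0,0,0,0,0,13.2],[0,0,0,0,0,0,13.2],[0,0,0,0,0,0,13.2],[0,0,0,0,0,0,13.2],[0,0,0,0,0,0,13.2],[0,0,0,0,0,0,13.2]]]'

```text
time_s: 11.4
eef_pos: [0.655, 0.2136, 0.1883]
eef_rot: [-0.0, 0.992, -0.129, 0.0]
wrist_force: [0.2, 0.3, -0.4]
opening: 0.161
grasp_force: 22.8
```

Call:
jog_arm --series '[[[0,0,0.5,0,0,0,13.2],[0,0,0.5,0,0,0,13.2],[0,0,0.5,0,0,0,13.2],[0,0,0.5,0,0,0,13.2],[0,0,0,0,0,0,13.2],[0,0,0,0,0,0,13.2],[0,0,0,0,0,0,13.2],[0,0,0,0,0,0,13.2],[0,0,0,0,0,0,13.2],[0,0,0,0,0,0,13.2]]]'

```text
time_s: 12.4
eef_pos: [0.655, 0.2137, 0.1871]
eef_rot: [-0.0, 0.992, -0.129, 0.0]
wrist_force: [-3.3, -0.8, 6.4]
opening: 0.156
grasp_force: 23.8
```

The slice now rests on the carriage, with 6 N pushing back up. I'll let go.

Call:
jog_arm --series '[[[0,0,-0.7,0,0,0,13.4],[0,0,0,0,0,0,13.6],[0,0,0,0,0,0,13.8],[0,0,0,0,0,0,14],[0,0,0,0,0,0,15],[0,0,0,0,0,0,17],[0,0,0,0,0,0,21],[0,0,0,0,0,0,27],[0,0,0,0,0,0,33],[0,0,0,0,0,0,40]]]'

```text
time_s: 13.4
eef_pos: [0.6549, 0.2136, 0.187]
eef_rot: [-0.0, 0.992, -0.129, 0.0]
wrist_force: [0.8, 0.0, 0.5]
opening: 0.466
grasp_force: 0.0
```

Call:
jog_arm --series '[[[0,0,-5,0,0,0,44],[0,0,-10,0,0,0,44],[0,0,-20,0,0,0,44],[0,0,-30,0,0,0,44],[0,0,-30,0,0,0,44],[0,0,-20,0,0,0,44],[-10,0,0,0,0,0,44],[-25,0,0,0,0,0,30],[-40,0,0,0,0,0,15],[-40,0,0,0,0,0,0]]]'

```text
time_s: 14.4
eef_pos: [0.5415, 0.2431, 0.3003]
eef_rot: [0.0, 0.992, -0.13, -0.001]
wrist_force: [-0.2, -0.0, -0.6]
opening: 0.019
grasp_force: 0.0
```

```bash
python3 plan.py .481 .259 .2 -14.7 1
python3 - <<'E'
from m import *
c=ctrl.camera("wrist"); a=c["frame"]; pickle.dump(c,open("w5.pkl","wb"))
s=ctrl.camera("side"); pickle.dump(s,open("s5.pkl","wb")); b=cv2.resize(s["frame"][140:300,100:260],(384,384))
cv2.imwrite("pics/w5.png",cv2.resize(np.hstack([a,b]),(800,343)))
p=cloud(s)[0]; m=(p[...,2]>.147)&(p[...,2]<.163)&(s["frame"].min(-1)>120); w=np.zeros_like(m); w[240:270,205:245]=1; box(p[m&w],"paddle side")
p=cloud(c)[0]
b=brown(c)&(p[...,2]>.2)&(p[...,2]<.235); box(p[b],"slice wrist")
e=np.hypot(p[...,0]-.481,p[...,1]-.259); m=(e<.045)&(p[...,2]>.147)&(p[...,2]<.163)&(c["frame"].min(-1)>100); box(p[m],"paddle wrist") if m.sum()>20 else print(m.sum())
E
```

```text
t 14.4 pos [541.5 243.1 300.3] tool x yaw -14.89
[-62.3, 0.1, 100.5] [0.001, 0.002, -0.003]
paddle side 299 rect [480.6 258.9] [51.2 43.6] 76.7 z [149.9 154.7 158.6]
slice wrist 2233 rect [645.9 216.4] [13.9 90.7] 74.5 z [216.5 219.5 221.3]
paddle wrist 946 rect [490.5 255.7] [51.4 58.4] 76.9 z [151.7 154.6 156.3]
```

View pics/w5.png

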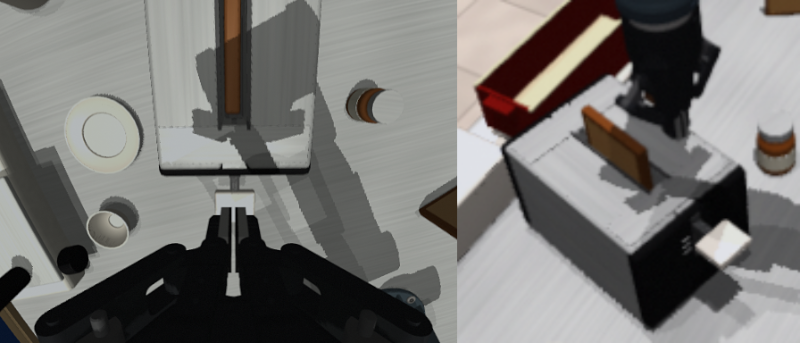

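The slice stands upright in the slot with its top at 220 mm (left view, column 232, rows 0–115). The paddle shows at about (234,200) in the left view and (722,243) in the right. Its centre is near (481,259) and its top at 155 mm. I'll move over it with the fingers shut.

Call:
jog_arm --series '[[[-15,0,0,0,0,0,0],[-20,0,0,0,0,0,0],[-17,0,5,0,0,0,0],[-10,0,10,0,0,0,0],[-2,0,20,0,0,0,0],[0,0,25,0,0,0,0],[0,0,25,0,0,0,0],[0,0,20,0,0,0,0],[0,0,15,0,0,0,0],[0,0,10,0,0,0,0]]]'

```text
time_s: 15.5
eef_pos: [0.4812, 0.2592, 0.1703]
eef_rot: [0.0, 0.992, -0.129, -0.001]
wrist_force: [-0.5, -0.3, 0.3]
opening: -0.0
grasp_force: 0.0
```

```bash
python3 plan.py .480 .259 .156 -14.7 1
```

```text
t 15.5 pos [481.2 259.2 170.3] tool x yaw -14.85
[-1.1, 0.5, 14.3] [0.001, 0.002, -0.003]
```

Call:
jog_arm --series '[[[-1,0,5,0,0,0,0],[0,0,5,0,0,0,0],[0,0,4,0,0,0,0],[0,0,4,0,0,0,0],[0,0,4,0,0,0,0],[0,0,4,0,0,0,0],[0,0,4,0,0,0,0],[0,0,4,0,0,0,0],[0,0,4,0,0,0,0],[0,0,2,0,0,0,0]]]'

```text
time_s: 16.5
eef_pos: [0.4815, 0.2599, 0.1332]
eef_rot: [-0.0, 0.992, -0.129, 0.001]
wrist_force: [-4.4, -1.4, 7.4]
opening: 0.001
grasp_force: 3.9
```

Call:
jog_arm --series '[[[0,0,2,0,0,0,0],[0,0,2,0,0,0,0],[0,0,2,0,0,0,0],[0,0,2,0,0,0,0],[0,0,2,0,0,0,0],[0,0,1,0,0,0,0],[0,0,0,0,0,0,0],[0,0,0,0,0,0,0],[0,0,0,0,0,0,0],[0,0,0,0,0,0,0]]]'

```text
time_s: 17.5
eef_pos: [0.4814, 0.2599, 0.1221]
eef_rot: [-0.0, 0.992, -0.129, 0.001]
wrist_force: [-2.3, -0.8, 5.8]
opening: 0.0
grasp_force: 2.8
```

Call:
jog_arm --series '[[[0,0,1,0,0,0,0],[0,0,1,0,0,0,0],[0,0,1,0,0,0,0],[0,0,1,0,0,0,0],[0,0,0.5,0,0,0,0],[0,0,0.5,0,0,0,0],[0,0,0,0,0,0,0],[0,0,0,0,0,0,0],[0,0,0,0,0,0,0],[0,0,0,0,0,0,0]]]'

```text
time_s: 18.5
eef_pos: [0.4815, 0.2599, 0.1173]
eef_rot: [-0.0, 0.992, -0.129, 0.001]
wrist_force: [-3.1, 0.1, 7.9]
opening: 0.004
grasp_force: 3.6
```

Call:
jog_arm --series '[[[0,0,0.5,0,0,0,0],[0,0,0.5,0,0,0,0],[0,0,0.5,0,0,0,0],[0,0,0.5,0,0,0,0],[0,0,0,0,0,0,0],[0,0,0,0,0,0,0],[0,0,0,0,0,0,0],[0,0,0,0,0,0,0],[0,0,0,0,0,0,0],[0,0,0,0,0,0,0]]]'

```text
time_s: 19.5
eef_pos: [0.4815, 0.26, 0.1167]
eef_rot: [-0.0, 0.992, -0.129, 0.001]
wrist_force: [-7.9, -2.5, 17.7]
opening: 0.002
grasp_force: 9.0
```

The lever is at the bottom stop: TCP 117 mm and 18 N, above the spring's 8 N. I'll check by eye before handing in.

Run:
```python
from m import *
s=ctrl.camera("side"); t=ctrl.camera("scene")
cv2.imwrite("pics/f.png",np.hstack([cv2.resize(s["frame"][130:300,90:290],(400,340)),cv2.resize(t["frame"][110:320,140:387],(400,340))]))
for n,c in(("side",s),("scene",t)):
    p=cloud(c)[0]; m=(np.hypot(p[...,0]-.654,p[...,1]-.214)<.07)&brown(c)&(p[...,2]>.172)&(p[...,2]<.3); box(p[m],n+" slice") if m.sum()>5 else print(n,m.sum())
p=cloud(s)[0]; m=(np.hypot(p[...,0]-.481,p[...,1]-.259)<.03)&(p[...,2]>.1)&(p[...,2]<.165)&(s["frame"].min(-1)>120); print(m.sum()); box(p[m],"paddle")
```

```text
side slice 201 rect [654.  215.9] [ 14.1 109.8] 74.1 z [172.4 180.7 185. ]
scene slice 85 rect [656.9 212.7] [ 15.1 108.7] 73.9 z [178.9 184.1 188.2]
64
paddle 64 rect [469.3 274.3] [31.8 19.9] 41.5 z [112.9 115.9 119.5]
```

View pics/f.png

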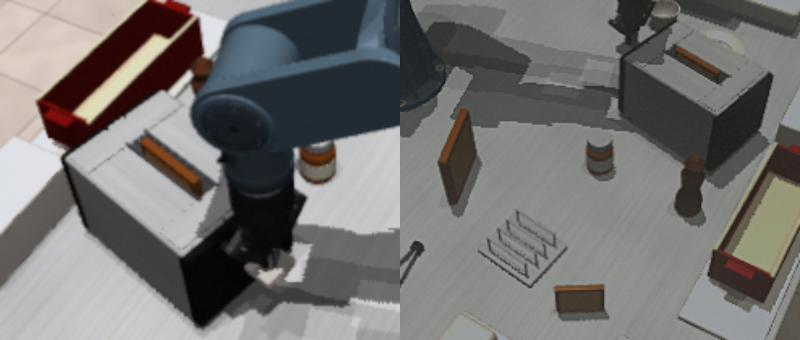

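The slice is down in the slot, at (170,165) in the left view and (697,62) in the right, with its top at about 182 mm. The paddle under the fingers at (270,270) left is at 116 mm, the rack is empty, and everything else is where it was.

```bash
python3 -c "
from bench import ctrl
print(ctrl.hand_in())"
```

```text
the job is handed in; nothing more can be done
None
```

The job is handed in at about 20 s: the slice stands in the toaster's slot after a grip of about 24 N at most, and the shut fingers hold the lever at its bottom stop with about 18 N.

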